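# Click the sensor post onto its magnetic foot

### The job

Fit the loose aluminium sensor post onto the blue magnetic foot: slide its belled lower end down over the upright stub, past the brass spring button, until it rests on the collar, then twist the post until the button clicks out through the round hole in its side. Work by feel and never force it, neither down nor round; leave the post standing there, locked and released, and leave the cards, the small red bottle and the steel block where they are.

Things in the scene. Friction and masses are not known exactly. Their poses are not given: they have to be found in the camera images.
- foot: square blue magnetic foot plate 90 x 90 x 8 mm, fast on the table; origin at the centre of its underside, z up. A dark stop collar 52 mm across stands on it, its top 14 mm above the origin. Out of it rises a fixed steel stub, 28 mm across, on the vertical axis through the origin, its tip (last 10 mm tapered to 18 mm) 76 mm above the origin. A white mark on the plate shows the -x side.
- foot_seat (a point): centre of the collar's top face (14 mm above the foot's origin), where the post's rim rests when home. A brass spring button, 9.6 mm across with a rounded edge, stands 6.5 mm out of the stub 30 mm above this point. It points up to 0.9 rad to either side of the foot's -x axis, seen from above; this bearing is not measured: find it by feel or sight. The stub does not turn.
- tube_mid (a point): centre, half-way up, of the loose post: an upright aluminium tube 130 mm tall, 37 mm outer diameter, bore 30.4 mm, about 0.25 kg, closed by a black cap 39 mm across. The open lower rim is 65 mm below this point; its lowest 9 mm flare out to 47 mm, to lead over the stub and push the button in. z points up the tube. Fully home, this point is 79 mm above the foot's origin.
- tube_grip (a point): middle of the post's black rubber band (37 mm across, 34 mm long), 35 mm above tube_mid: the place to grip, with the fingers on either side, at any yaw. Same axes as tube_mid.
- tube_hole (a point): centre of the round hole for the button in the post's wall, about 12 mm across, on the side that faces -x of the post's axes, 17 mm from the axis, 30 mm above the lower rim
- button (a joint): how far the button is pressed into the stub, m: 0 = fully out (at the start, and when it has popped out in the hole), about 0.004 to 0.005 while the tube's wall holds it in. Its spring pushes with 1.5 to 4 N; sliding the tube over it takes up to 12 N down. Pressed in, it lets the tube turn with slight drag; once out in the hole it stops the tube within about 0.1 rad either way.
- cards_mid (a point): bystander: stack of white cards with a band, 68 x 36 x 25 mm, lying; its centre
- glue_mid (a point): bystander: small red bottle with black nozzle, 24 x 38 mm, 90 mm tall, standing; this point is on its axis 28 mm above the table
- block_mid (a point): bystander: grey steel setting block 22 x 45 x 25 mm; its centre

How it is judged:
By the outcome, as a careful person would: the job done as asked, in the order asked, and still so for the second after the job is handed in, with the robot touching nothing.
It also fails if it takes over 67 s, if anything falls off the work surface, if the arm or the gripper's body presses on something with over 40 N, if the wrist force passes 120 N, or if a joint passes its speed limit or range.

### The arm

A 6-joint arm with a two-finger parallel gripper is mounted at the origin on a cart in front of the work surface, level with it; the furniture and walls round the work are solid. World frame = base frame: x ahead of the robot, y to its left, z up, the work surface at z = 0. Lengths are in mm, angles in degrees, forces in N, time in s.
With the tool pointing down it reaches from about 300 to 850 mm from the base axis. Payload 4.2 kg.
Tool frame: the origin (TCP) lies midway between the tips of the shut fingers; the grasp point (between the pads) lies 19 mm behind it; z points along the fingers, x is the direction in which the jaws open and shut, and the axes are right-handed (so a half turn about z gives the same grasp; the last joint's range is limited). The gripper opens to 91 mm and grips with 3 to 60 N. Pads are 32 mm wide; open, the fingers measure 118 mm over their backs; the gripper's body (76 mm by 178 mm) begins 60 mm behind the grasp point.
Start: joints at [69.156, 18.312, 89.639, -0, 72.044, -1.146], TCP at [193.817, 541.367, 213.976] pointing down, gripper open.
Joint ranges: [-177.97, 177.97], [-48.28, 115.42], [12.27, 149.76], [-77.06, 257.06], [2.81, 150.46], [-146.56, 146.56]. Speed limits (degrees/s): [147.25, 147.25, 180, 180, 180, 180].

### API

Orientations are given as [roll, pitch, yaw] about the fixed x, y, z axes, in that order (R = Rz(yaw) Ry(pitch) Rx(roll)).
In Python, from workcell import env gives the robot as it stands. The module is installed in compiled form; this text tells all that it offers.
- The arm moves only by the tool drive_tool, never from a script. Its argument "series" is a list of rows, each a list of 3 entries, a list of its own where there are three numbers: the closure, from 0 (fully open) to 1 (shut), then the shift along the tool's x, y, z in mm, then the turn, a rotation vector about the tool's x, y, z in rad. In form: [[gripper, [dx, dy, dz], [rx, ry, rz]], ...]. A call has exactly 5 rows; each row is the pose to reach, as a shift and turn from the pose commanded when the call began, along the tool's axes at that moment; what a row does not reach only later rows make up. A row lasts 1/10 s, in which the tool goes at most 50 mm and 8.59 degrees, less where a joint would pass 70% of its speed; a pose out of reach is approached as far as the arm can. A call with a gripper value outside its range is refused whole. The fingers move at their own pace and stop on an object; "squeeze" is the grip in N (left out, the last holds). Time passes only in rows, so rows that repeat a pose let the fingers close, or fill a call up. It gives the time, the measured TCP pose, the force and the opening at its end, in the units of the state.
- env.state(): the state, without advancing time (a new reading comes with each control period).
- env.grab_frame(name): name is "side" or "top" or "wrist"; returns a dict with "image" (420x560x3 uint8, red, green, blue), "K" (3x3 intrinsics, pixels), "k1" (the pictures are not rectified: a ray, as slopes to the right and down, at radius r is drawn at 1 + k1 r^2 times it, then the intrinsics apply), "origin" and "orientation" of the camera in the world. Camera axes: x right, y down, z forward; pixel columns grow to the right and rows downward; lengths in mm; the calibration is good to about 2 mm. A picture is of the moment at which its call begins. There is no depth.
- env.job_done(): hands the job in, once; it reports no verdict.
The state is a dict: "time_s": time; "qpos": joint angles; "qvel": joint speeds; "effort": joint torques, N m; "ee_pos": TCP position; "ee_rot": TCP orientation; "force": force on the tool from outside, world axes, zero at the start; "torque": the same for the moment, N m; "gripper_width": finger opening in mm.
Only numpy, scipy, OpenCV 4.12 (cv2) and the standard library are available. Lean on these libraries where they do the work, as an engineer would, in place of code of your own. Each camera call takes 0.05 s, during which the arm holds its last target.

## Working session

There is one attempt and no reset: what is moved stays moved. The work goes in short steps, Python scripts to look and compute and a tool call to move; the robot and the scene stay as the last step left them, time stands still between calls to the robot, and variables do not carry over. Pictures are saved under pics/ and viewed, and the job is handed in when it is done.

Besides the shell and the picture viewer there is one more tool, called by a JSON object that holds its "name" and its "arguments". drive_tool: Moves the arm, as the interface text tells. Its arguments: {"type":"object","properties":{"series":{"type":"array","items":{"type":"array"}},"squeeze":{"type":"number"}},"required":["series"]}

```bash
mkdir -p pics
python3 - <<'E'
from workcell import env
import cv2
s=env.state();print(s)
for n in("side","top","wrist"):
    f=env.grab_frame(n);cv2.imwrite(f"pics/a_{n}.png",f["image"][:,:,::-1]);print(n,f["K"],f["k1"],f["origin"],f["orientation"])
E
```

```text
{'time_s': 0.0, 'qpos': array([ 6.91558145e+01,  1.83529326e+01,  8.97070946e+01,  9.20910256e-04,
        7.20445678e+01, -1.14601474e+00]), 'qvel': array([ 0.07323291, -0.0142851 , -0.08997634,  0.11446989,  0.06729379,
       -0.0078951 ]), 'effort': array([-2.55044310e-03, -4.12472999e+01, -2.31964248e+01,  7.23943161e-02,
        4.57687641e-02, -1.53060646e-04]), 'ee_pos': array([193.62465883, 540.87220949, 213.10268203]), 'ee_rot': array([-1.79997033e+02,  1.04556583e-01,  7.03015472e+01]), 'force': array([ 1.07327022,  0.16547454, -0.01237976]), 'torque': array([-0.08622365,  0.0220458 , -0.02010216]), 'gripper_width': 91.0988774919073}
side [[534.48075675   0.         282.03045584]
 [  0.         534.48075675 217.93080614]
 [  0.           0.           1.        ]] -0.055272020553421085 [572.49316436 974.38747038 718.71078634] [-127.27981779   -0.29672878  176.34777439]
top [[475.24825887   0.         280.51469847]
 [  0.         475.24825887 211.75020229]
 [  0.           0.           1.        ]] -0.14982041012422698 [310.82375753 130.56533244 969.0634846 ] [-168.9087959     2.00088311  -89.32690701]
wrist [[344.77873513   0.         277.96592273]
 [  0.         344.77873513 209.14839685]
 [  0.           0.           1.        ]] -0.06663755718187159 [127.46128234 567.19955678 384.11259648] [1.65414073e+02 8.94999897e-02 7.02748139e+01]
```

View pics/a_side.png

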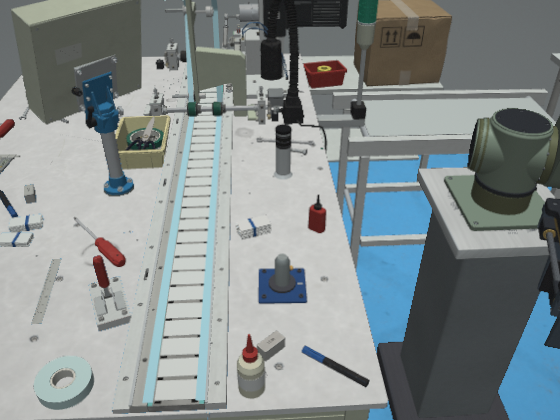

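View pics/a_top.png

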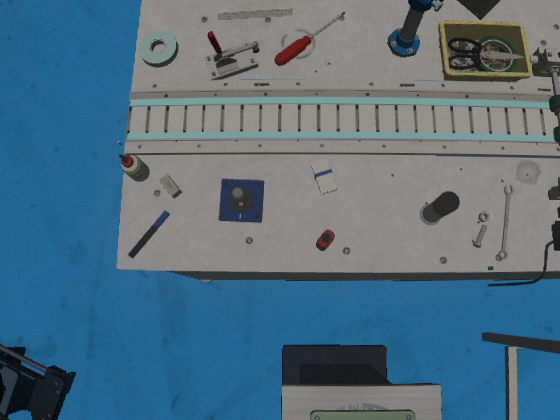

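View pics/a_wrist.png

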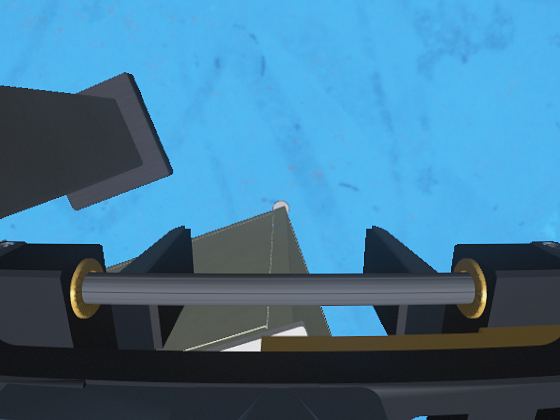

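The side view shows the post at about (283,150), the foot at (282,285), the bottle at (317,218), the cards at (254,228) and the block at (271,344). The top view shows the foot at (241,201), the post's cap at (447,203), the cards at (323,177), the bottle at (326,240) and the block at (171,187). I'll zoom in and measure.

```bash
cat > h.py <<'E'
import numpy as np,cv2
from scipy.spatial.transform import Rotation as R
def ray(f,u,v):
    K=f["K"];x=np.array([(u-K[0,2])/K[0,0],(v-K[1,2])/K[1,1]])
    p=x.copy()
    for _ in range(20): p=x/(1+f["k1"]*(p@p))
    d=R.from_euler('xyz',f["orientation"],degrees=True).apply([p[0],p[1],1])
    return np.array(f["origin"]),d/np.linalg.norm(d)
def plane(f,u,v,z):
    o,d=ray(f,u,v);return o+d*(z-o[2])/d[2]
def proj(f,P):
    r=R.from_euler('xyz',f["orientation"],degrees=True)
    c=r.inv().apply(np.array(P,float)-f["origin"]);s=c[:2]/c[2]
    s=s*(1+f["k1"]*(s@s));K=f["K"];return np.array([K[0,0]*s[0]+K[0,2],K[1,1]*s[1]+K[1,2]])
def tri(f1,p1,f2,p2):
    o1,d1=ray(f1,*p1);o2,d2=ray(f2,*p2)
    t=np.linalg.lstsq(np.c_[d1,-d2],o2-o1,rcond=None)[0]
    a=o1+t[0]*d1;b=o2+t[1]*d2;return (a+b)/2,np.linalg.norm(a-b)
E
python3 - <<'E'
from h import *
import pickle
from workcell import env
fs={n:env.grab_frame(n) for n in("side","top")};pickle.dump(fs,open("f0.pkl","wb"))
t=fs["top"]["image"];s=fs["side"]["image"]
cv2.imwrite("pics/b_tf.png",cv2.resize(t[165:235,205:280],None,fx=8,fy=8,interpolation=2)[:,:,::-1])
cv2.imwrite("pics/b_tp.png",cv2.resize(t[175:240,400:475],None,fx=8,fy=8,interpolation=2)[:,:,::-1])
cv2.imwrite("pics/b_sf.png",cv2.resize(s[245:310,245:320],None,fx=8,fy=8,interpolation=2)[:,:,::-1])
cv2.imwrite("pics/b_sp.png",cv2.resize(s[115:185,245:320],None,fx=8,fy=8,interpolation=2)[:,:,::-1])
E
```

```text
(no output)
```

View pics/b_tf.png

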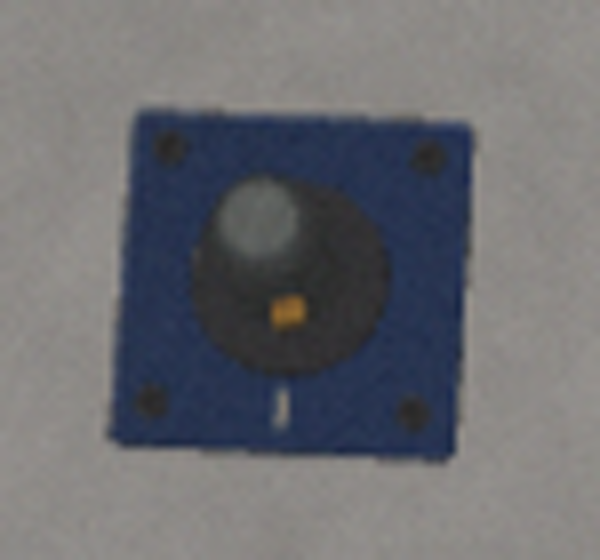

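View pics/b_tp.png

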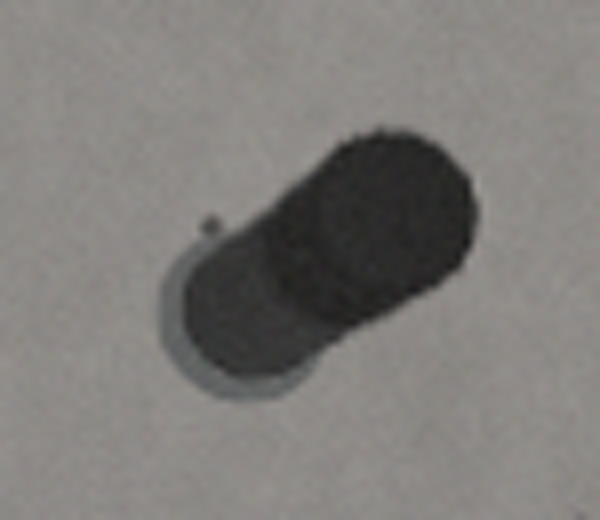

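View pics/b_sf.png

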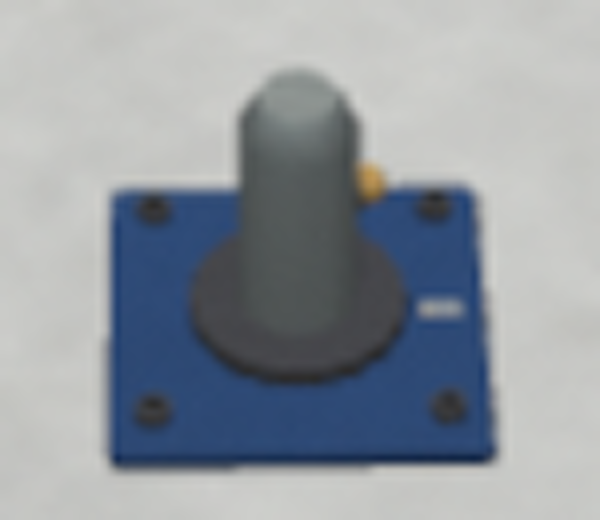

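View pics/b_sp.png

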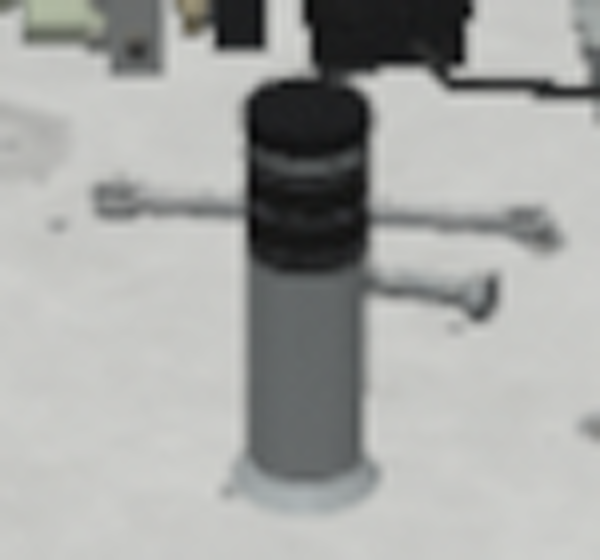

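The zooms show the button's brass at about (289,311) in the top-foot crop and (370,183) in the side-foot crop. The post's cap is at (397,210) and its flare at (246,313) in the top-post crop. The hole faces away from both cameras.

Run:
```python
from h import *
import pickle
fs=pickle.load(open("f0.pkl","rb"));T=fs["top"];S=fs["side"]
def c(x,y,ox,oy): return (x+.5)/8-.5+ox,(y+.5)/8-.5+oy
# blue plate
for n,f in fs.items():
    hsv=cv2.cvtColor(f["image"],cv2.COLOR_RGB2HSV)
    m=cv2.inRange(hsv,(105,120,40),(125,255,200))
    x0,y0,x1,y1=(205,165,280,235) if n=="top" else (245,245,320,310)
    k=np.zeros_like(m);k[y0:y1,x0:x1]=m[y0:y1,x0:x1]
    pts=cv2.findNonZero(k);h=cv2.convexHull(pts)
    q=cv2.approxPolyDP(h,5,True)[:,0];P=[plane(f,*p,8) for p in q]
    print(n,q.tolist(),np.round(P,1).tolist(),"mean",np.mean(P,0))
print("tip",plane(T,*c(258,218,205,165),76),plane(S,*c(300,93,245,245),76))
print("collar",plane(T,*c(291,277,205,165),14),plane(S,*c(298,296,245,245),14))
bt=c(289,311,205,165);bs=c(370,183,245,245)
print("button",tri(T,bt,S,bs),plane(T,*bt,44),plane(S,*bs,44))
for a,b in (((287,393),(277,425)),): print("mark",plane(T,*c(282,408,205,165),8),plane(S,*c(440,308,245,245),8))
print("cap",plane(T,*c(397,210,400,175),130),plane(S,*c(309,105,245,115),130))
print("flare",plane(T,*c(240,318,400,175),1),plane(S,*c(305,484,245,115),4))
for n,p,q,z in(("cards",(323,177),(254,228),12),("glue",(326,240),(317,218),40),("block",(171,187),(271,344),12)):
    print(n,plane(T,*p,z),plane(S,*q,z))
```

```text
side [[305, 301], [259, 302], [260, 270], [302, 269]] [[483.4, 295.2, 8.0], [567.3, 292.7, 8.0], [562.8, 207.5, 8.0], [480.9, 209.4, 8.0]] mean [523.62109074 251.17742304   8.        ]
top [[263, 182], [260, 221], [220, 219], [224, 180]] [[562.2, 203.8, 8.0], [479.3, 208.4, 8.0], [483.0, 291.5, 8.0], [566.4, 286.2, 8.0]] mean [522.73717021 247.45576192   8.        ]
tip [524.64621607 249.18032743  76.        ] [522.63368651 246.42290705  76.        ]
collar [523.83173812 248.35067163  14.        ] [522.89561446 248.20875115  14.        ]
button (array([507.01705976, 244.81889308,  46.37782323]), np.float64(1.833129433192749)) [508.43290353 244.90651878  44.        ] [505.92413796 242.63815819  44.        ]
mark [490.48762011 250.45634822   8.        ] [489.16403866 248.05315297   8.        ]
cap [ 496.8588231  -145.35455012  130.        ] [ 495.25843543 -145.22574995  130.        ]
flare [ 496.38572614 -144.13930473    1.        ] [ 496.24250115 -136.63382158    4.        ]
cards [572.26064374  78.61271308  12.        ] [571.55952909  80.0593258   12.        ]
glue [436.47290862  74.95079171  40.        ] [438.96215764  89.23776566  40.        ]
block [550.23279976 398.07174128  12.        ] [550.24382862 394.02765875  12.        ]
```

```bash
cat >> h.py <<'E'
def go(s,x,y,z,yaw):
    """shift+turn in tool axes from measured pose to target (tool down)"""
    r0=R.from_euler('xyz',s["ee_rot"],degrees=True);r1=R.from_euler('xyz',[180,0,yaw],degrees=True)
    print("shift",np.round(r0.inv().apply(np.array([x,y,z])-s["ee_pos"]),1),"turn",np.round((r0.inv()*r1).as_rotvec(),3))
E
python3 - <<'E'
from h import *
from workcell import env
s=env.state();go(s,330,380,240,85)
E
```

```text
shift [-105.8  182.6  -26.3] turn [-0.     0.001 -0.257]
```

{"name": "drive_tool", "arguments": {"series": [[0,[-21,36,-6],[0,0,-0.05]],[0,[-42,73,-11],[0,0,-0.1]],[0,[-64,110,-16],[0,0,-0.15]],[0,[-85,146,-21],[0,0,-0.2]],[0,[-106,182,-26],[0,0,-0.26]]], "squeeze": 25}}

```text
time_s: 0.75
ee_pos: [330.2, 378.8, 240.2]
ee_rot: [180.0, -0.0, 85.3]
force: [-0.7, 1.1, 0.4]
gripper_width: 91.4
```

Run:
```python
from h import *
from workcell import env
s=env.state();print(s["ee_pos"],s["ee_rot"]);go(s,410,155,240,90)
```

```text
[330.22823274 378.80289152 240.18422516] [ 1.79987344e+02 -9.72554046e-03  8.53497425e+01]
shift [-2.166e+02  9.770e+01  2.000e-01] turn [ 0.    -0.    -0.081]
```

{"name": "drive_tool", "arguments": {"series": [[0,[-44,20,0],[0,0,-0.02]],[0,[-87,40,0],[0,0,-0.04]],[0,[-130,59,0],[0,0,-0.06]],[0,[-174,78,0],[0,0,-0.08]],[0,[-216,98,0],[0,0,-0.08]]]}}

```text
time_s: 1.25
ee_pos: [409.1, 154.9, 240.1]
ee_rot: [180.0, -0.0, 89.8]
force: [0.3, 0.0, -0.4]
gripper_width: 91.3
```

Run:
```python
from h import *
from workcell import env
s=env.state();print(s["ee_pos"],s["ee_rot"]);go(s,425,-80,220,100)
```

```text
[409.08765748 154.85310475 240.10572124] [ 1.79972180e+02 -1.10213058e-02  8.98126511e+01]
shift [-234.8   16.7   20.1] turn [ 0.001 -0.    -0.178]
```

{"name": "drive_tool", "arguments": {"series": [[0,[-47,3,4],[0,0,-0.04]],[0,[-94,7,8],[0,0,-0.08]],[0,[-141,10,12],[0,0,-0.12]],[0,[-188,14,16],[0,0,-0.15]],[0,[-235,17,20],[0,0,-0.18]]]}}

```text
time_s: 1.75
ee_pos: [425.0, -80.2, 220.0]
ee_rot: [179.9, 0.0, 100.2]
force: [1.1, -0.5, -1.6]
gripper_width: 91.3
```

Run:
```python
from h import *
from workcell import env
s=env.state();print(s["ee_pos"],s["ee_rot"],s["qpos"]);go(s,410,-190,150,105)
```

```text
[424.96346096 -80.21398386 219.97258209] [1.79949333e+02 7.05455375e-03 1.00160158e+02] [-1.22227853e+01  5.06927946e+00  1.06109409e+02  1.37003682e-02
  6.87717756e+01 -1.12387901e+02]
shift [-105.4  -34.2   70. ] turn [ 0.001  0.    -0.084]
```

{"name": "drive_tool", "arguments": {"series": [[0,[-25,-9,10],[0,0,-0.02]],[0,[-50,-17,25],[0,0,-0.04]],[0,[-75,-25,45],[0,0,-0.06]],[0,[-105,-34,70],[0,0,-0.08]],[0,[-105,-34,70],[0,0,-0.08]]]}}

```text
time_s: 2.25
ee_pos: [407.9, -189.3, 147.2]
ee_rot: [-179.7, -0.2, 104.5]
force: [-0.5, 0.2, 0.5]
gripper_width: 91.2
```

Run:
```python
from h import *
from workcell import env
f=env.grab_frame("wrist");cv2.imwrite("pics/c_w.png",f["image"][:,:,::-1])
s=env.state();print(s["ee_pos"],s["ee_rot"],s["qpos"][5])
for p in((496,-145,0),(496,-145,130)): print(proj(f,p))
```

```text
[ 408.81999826 -188.24384516  148.5703181 ] [-1.79846688e+02 -1.47777781e-01  1.04496099e+02] -130.70076273701744
[296.13060569 289.35585364]
[306.50978823 381.47242926]
```

View pics/c_w.png

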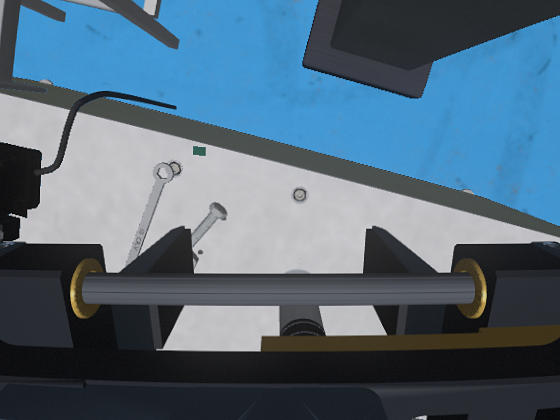

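The wrist view is blocked by the gripper's crossbar; only the post's lower part shows, at (302,300). I'll grip the post and read the hole from the side camera while turning it.

Run:
```python
from h import *
from workcell import env
s=env.state();print(s["ee_pos"]);go(s,496.2,-145,170,95)
```

```text
[ 408.81999826 -188.24384516  148.5703181 ]
shift [ 20.   95.4 -21.6] turn [-0.003 -0.002  0.166]
```

Raising first, then moving across.

{"name": "drive_tool", "arguments": {"series": [[0,[0,0,-22],[0,0,0.03]],[0,[6,30,-22],[0,0,0.07]],[0,[13,63,-22],[0,0,0.11]],[0,[20,95.4,-22],[0,0,0.166]],[0,[20,95.4,-22],[0,0,0.166]]]}}

```text
time_s: 2.8
ee_pos: [501.1, -141.8, 172.9]
ee_rot: [179.8, 0.0, 95.3]
force: [-0.2, 0.3, -0.3]
gripper_width: 91.1
```

Run:
```python
from h import *
from workcell import env
f=env.grab_frame("side");cv2.imwrite("pics/d_s.png",f["image"][:,:,::-1])
s=env.state();print(s["ee_pos"],s["ee_rot"]);go(s,496.2,-145,81,95)
```

```text
[ 498.94349548 -142.44324504  172.61440117] [1.79916218e+02 5.93432030e-03 9.53637253e+01]
shift [-2.3 -3.1 91.6] turn [0.001 0.    0.006]
```

View pics/d_s.png

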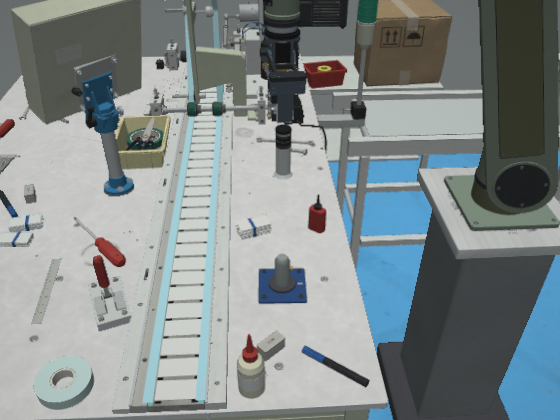

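The side view shows the gripper hovering above the post with the jaws straddling it at (285,110).

{"name": "drive_tool", "arguments": {"series": [[0,[0,0,5],[0,0,0]],[0,[0,0,10],[0,0,0]],[0,[0,0,10],[0,0,0]],[0,[0,0,10],[0,0,0]],[0,[0,0,10],[0,0,0]]]}}

```text
time_s: 3.35
ee_pos: [497.0, -144.4, 162.1]
ee_rot: [180.0, 0.0, 95.1]
force: [0.0, 0.1, 0.7]
gripper_width: 91.0
```

Run:
```python
from h import *
from workcell import env
s=env.state();print(s["ee_pos"],s["ee_rot"]);go(s,496.2,-145,81,95)
```

```text
[ 497.03658265 -144.38810095  162.11068521] [1.79985361e+02 1.33798123e-03 9.51313362e+01]
shift [-0.5 -0.9 81.1] turn [0.    0.    0.002]
```

{"name": "drive_tool", "arguments": {"series": [[0,[-0.5,-0.9,20],[0,0,0]],[0,[-0.5,-0.9,45],[0,0,0]],[0,[-0.5,-0.9,70],[0,0,0]],[0,[-0.5,-0.9,81],[0,0,0]],[0,[-0.5,-0.9,81],[0,0,0]]]}}

```text
time_s: 3.85
ee_pos: [495.5, -144.5, 79.8]
ee_rot: [-179.8, -0.1, 95.2]
force: [0.4, 0.7, 0.0]
gripper_width: 91.3
```

{"name": "drive_tool", "arguments": {"series": [[0.3,[0,0,0],[0,0,0]],[0.5,[0,0,0],[0,0,0]],[0.7,[0,0,0],[0,0,0]],[1,[0,0,0],[0,0,0]],[1,[0,0,0],[0,0,0]]]}}

```text
time_s: 4.35
ee_pos: [496.6, -144.7, 81.3]
ee_rot: [180.0, 0.0, 95.2]
force: [-0.6, -0.3, 0.3]
gripper_width: 54.0
```

{"name": "drive_tool", "arguments": {"series": [[1,[0,0,0],[0,0,0]],[1,[0,0,0],[0,0,0]],[1,[0,0,0],[0,0,0]],[1,[0,0,0],[0,0,0]],[1,[0,0,0],[0,0,0]]]}}

```text
time_s: 4.85
ee_pos: [496.5, -144.7, 81.0]
ee_rot: [180.0, 0.0, 95.2]
force: [1.4, -0.4, 1.7]
gripper_width: 38.2
```

{"name": "drive_tool", "arguments": {"series": [[1,[0,0,0],[0,0,0]],[1,[0,0,-5],[0,0,0]],[1,[0,0,-30],[0,0,0]],[1,[0,0,-60],[0,0,0.1]],[1,[0,0,-90],[0,0,0.25]]]}}

```text
time_s: 5.35
ee_pos: [495.7, -144.3, 171.5]
ee_rot: [-179.9, -0.0, 80.5]
force: [0.5, -0.1, -3.5]
gripper_width: 38.4
```

{"name": "drive_tool", "arguments": {"series": [[1,[0,0,-15],[0,0,0.14]],[1,[0,0,-20],[0,0,0.28]],[1,[0,0,-20],[0,0,0.42]],[1,[0,0,-20],[0,0,0.56]],[1,[0,0,-20],[0,0,0.7]]]}}

```text
time_s: 5.85
ee_pos: [495.9, -144.4, 190.8]
ee_rot: [-179.9, 0.0, 40.4]
force: [-0.4, 0.3, -2.4]
gripper_width: 38.1
```

```bash
cat > look.py <<'E'
import sys
from h import *
from workcell import env
# usage: look cam name x0 y0 x1 y1
cam,name=sys.argv[1:3];x0,y0,x1,y1=map(int,sys.argv[3:7])
f=env.grab_frame(cam);im=f["image"][y0:y1,x0:x1];k=min(800//(x1-x0),600//(y1-y0))
cv2.imwrite(f"pics/{name}.png",cv2.resize(im,None,fx=k,fy=k,interpolation=2)[:,:,::-1])
s=env.state();print(k,s["time_s"],s["ee_pos"],s["ee_rot"],s["force"],s["torque"],s["gripper_width"])
E
python3 look.py side e_s 230 60 340 170
```

```text
5 5.9 [ 495.98110424 -144.39057103  190.70893596] [-1.79934282e+02  1.62738393e-02  4.02009986e+01] [-0.20265645 -0.45551533 -2.52957502] [0.0001287  0.03498974 0.0554136 ] 38.521702361894185
```

View pics/e_s.png

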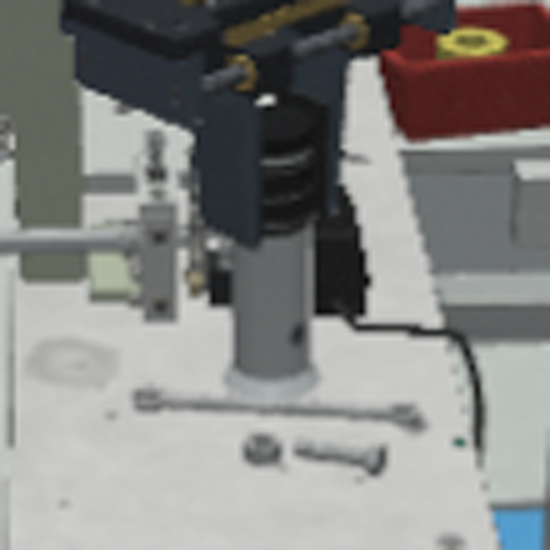

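The side crop shows the hole at about (298,335) on a tube whose edges are at 236 and 311, so it is about 43° right of the camera-facing side.

```bash
cat > hole.py <<'E'
from h import *
def bearing(f,u,v,cx,cy,r=18.5):
    o,d=ray(f,u,v);a=d[:2]@d[:2];b=2*d[:2]@(o[:2]-[cx,cy]);c=(o[:2]-[cx,cy])@(o[:2]-[cx,cy])-r*r
    D=b*b-4*a*c
    t=(-b-np.sqrt(max(D,0)))/2/a;P=o+t*d;return P,np.degrees(np.arctan2(P[1]-cy,P[0]-cx))
E
python3 - <<'E'
from hole import *
import pickle
from workcell import env
f=pickle.load(open("f0.pkl","rb"))["side"]
s=env.state()
u=230+298.5/5-.5;v=60+335.5/5-.5
m=230+(273.5+.5)/5-.5
# axis position along x from tube edges at that row
P=plane(f,m,v,135);print("axis x approx",P)
for cx in(495,496,497): print(bearing(f,u,v,cx,-145),s["ee_rot"][2])
go(s,510,60,200,55)
E
```

```text
axis x approx [ 492.97282136 -140.96106813  135.        ]
(array([ 482.28692529, -131.56021833,  139.60302754]), np.float64(133.40833713077504)) 40.20099863678691
(array([ 482.19524773, -132.68420466,  139.0144742 ]), np.float64(138.26251679052217)) 40.20099863678691
(array([ 482.08324304, -134.05740608,  138.29542428]), np.float64(143.73707435697736)) 40.20099863678691
shift [ 142.6 -147.1   -9.2] turn [-0.001  0.    -0.258]
```

{"name": "drive_tool", "arguments": {"series": [[1,[20,-20,-3],[0,0,-0.03]],[1,[50,-52,-6],[0,0,-0.08]],[1,[80,-83,-9],[0,0,-0.14]],[1,[112,-115,-9],[0,0,-0.2]],[1,[142,-147,-9],[0,0,-0.26]]]}}

```text
time_s: 6.4
ee_pos: [507.8, 61.1, 200.0]
ee_rot: [-180.0, -0.0, 55.9]
force: [0.8, 0.4, -2.0]
gripper_width: 38.4
```

Run:
```python
from h import *
from workcell import env
s=env.state();print(s["ee_pos"],s["ee_rot"],s["gripper_width"]);go(s,523.5,248.3,195,65)
```

```text
[507.78674442  61.0983827  199.98779127] [-1.79988733e+02 -5.59513800e-03  5.59030209e+01] 38.401787705530715
shift [163.8 -91.9   5. ] turn [-0.    -0.    -0.159]
```

{"name": "drive_tool", "arguments": {"series": [[1,[40,-22,1],[0,0,-0.04]],[1,[80,-45,2],[0,0,-0.08]],[1,[120,-67,4],[0,0,-0.12]],[1,[155,-87,5],[0,0,-0.16]],[1,[164,-92,5],[0,0,-0.16]]]}}

```text
time_s: 6.9
ee_pos: [524.3, 250.6, 194.3]
ee_rot: [-179.9, -0.1, 65.2]
force: [-0.5, -0.5, -2.3]
gripper_width: 38.6
```

{"name": "drive_tool", "arguments": {"series": [[1,[0,0,0],[0,0,0]],[1,[0,0,0],[0,0,0]],[1,[0,0,0],[0,0,0]],[1,[0,0,0],[0,0,0]],[1,[0,0,0],[0,0,0]]]}}

```text
time_s: 7.4
ee_pos: [524.8, 245.7, 195.2]
ee_rot: [180.0, -0.0, 64.7]
force: [0.0, 0.8, -1.5]
gripper_width: 38.5
```

```bash
python3 look.py side f_s 230 170 340 310;python3 look.py top f_t 190 140 300 240
python3 - <<'E'
from h import *
from workcell import env
s=env.state();go(s,523.5,248.3,150,65)
E
```

```text
4 7.45 [524.82323104 245.86891921 195.17028475] [ 1.79990716e+02 -1.01103437e-02  6.47407555e+01] [-0.55885066  0.0963571  -2.41054316] [-0.02511265 -0.00021476 -0.00356765] 38.12111972194486
6 7.5 [524.82380861 246.04015582 195.12175499] [ 1.79992159e+02 -9.59249713e-03  6.47522002e+01] [ 0.21260859  0.11589992 -1.79296562] [-0.04325957  0.05164452 -0.02171943] 38.0276957693948
shift [ 1.5 -2.2 45.1] turn [ 0.    -0.    -0.004]
```

View pics/f_s.png

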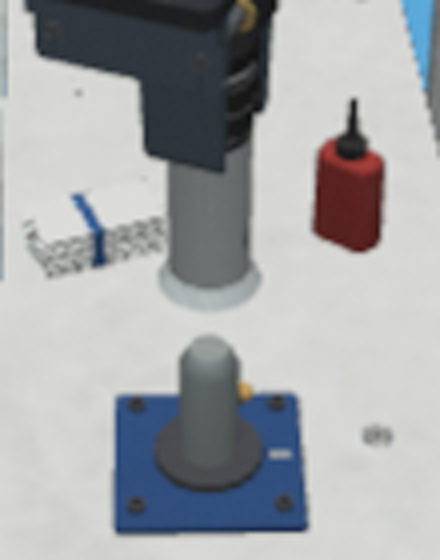

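View pics/f_t.png

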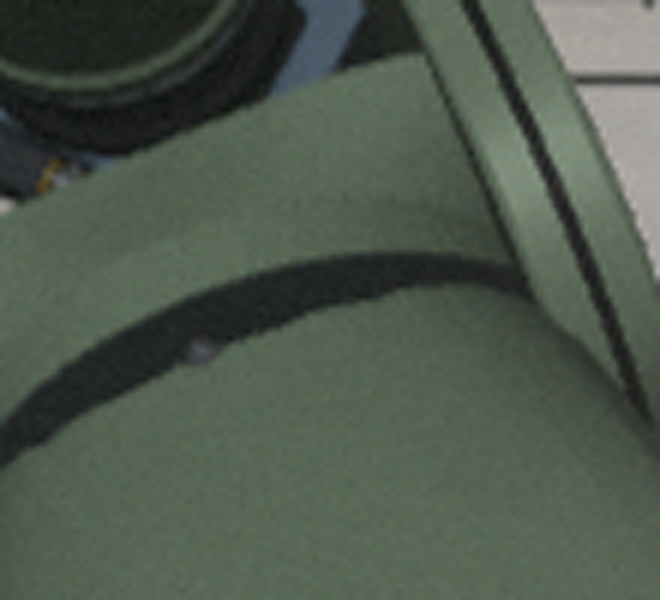

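The side crop shows the tube centred over the stub, with both axes at x≈209. The hole is at the tube's right edge, (247,240). The top view is blocked by the arm. I'll check y next.

Run:
```python
from h import *
import pickle
f=pickle.load(open("f0.pkl","rb"))["side"]
for y in(244,246,248,250): print(y,proj(f,(524.8,y+23.5,114)))
print("meas v",170+309.5/4-.5)
print("stub collar front", proj(f,(524,248.3+26,14)),"meas",170+490/4-.5)
```

```text
244 [281.70619398 247.82522022]
246 [281.77897016 248.57223225]
248 [281.85199444 249.32178362]
250 [281.92526804 250.0738868 ]
meas v 246.875
stub collar front [282.11136882 291.45830011] meas 292.0
```

{"name": "drive_tool", "arguments": {"series": [[1,[1,-0.7,5],[0,0,0]],[1,[1.8,-1.3,10],[0,0,0]],[1,[1.8,-1.3,20],[0,0,0]],[1,[1.8,-1.3,30],[0,0,0]],[1,[1.8,-1.3,36],[0,0,0]]]}}

```text
time_s: 8.0
ee_pos: [523.6, 248.6, 157.2]
ee_rot: [-179.9, 0.1, 64.8]
force: [-0.4, -0.3, -1.1]
gripper_width: 38.2
```

{"name": "drive_tool", "arguments": {"series": [[1,[0,0,3],[0,0,0]],[1,[0,0,6],[0,0,0]],[1,[0,0,9],[0,0,0]],[1,[0,0,12],[0,0,0]],[1,[0,0,12],[0,0,0]]]}}

```text
time_s: 8.5
ee_pos: [524.1, 248.8, 146.7]
ee_rot: [-180.0, 0.0, 64.8]
force: [-1.0, 0.1, -2.2]
gripper_width: 38.2
```

{"name": "drive_tool", "arguments": {"series": [[1,[0,0,2],[0,0,0]],[1,[0,0,4],[0,0,0]],[1,[0,0,6],[0,0,0]],[1,[0,0,8],[0,0,0]],[1,[0,0,8],[0,0,0]]]}}

```text
time_s: 9.0
ee_pos: [524.1, 248.8, 138.6]
ee_rot: [-180.0, 0.0, 64.8]
force: [0.4, 0.1, -2.2]
gripper_width: 38.2
```

```bash
python3 look.py side g_s 230 170 340 310
```

```text
4 9.05 [524.20579764 248.83200335 138.77040948] [-1.79985903e+02  1.19089765e-02  6.48033861e+01] [-0.56015145 -0.84148032 -2.49904251] [ 0.02723857 -0.02152614  0.0340691 ] 38.39453190110427
```

View pics/g_s.png

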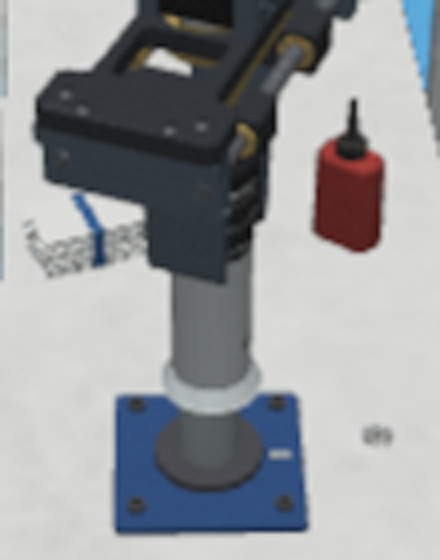

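The side crop shows the flare over the stub tip, centred at about (211,385) with no contact force. I'll go on in small steps.

{"name": "drive_tool", "arguments": {"series": [[1,[0,0,1],[0,0,0]],[1,[0,0,2],[0,0,0]],[1,[0,0,3],[0,0,0]],[1,[0,0,4],[0,0,0]],[1,[0,0,4],[0,0,0]]]}}

```text
time_s: 9.55
ee_pos: [524.2, 248.8, 134.8]
ee_rot: [-180.0, 0.0, 64.8]
force: [0.0, 0.8, -2.3]
gripper_width: 38.1
```

{"name": "drive_tool", "arguments": {"series": [[1,[0,0,1],[0,0,0]],[1,[0,0,2],[0,0,0]],[1,[0,0,3],[0,0,0]],[1,[0,0,3],[0,0,0]],[1,[0,0,3],[0,0,0]]]}}

```text
time_s: 10.05
ee_pos: [524.3, 248.9, 131.9]
ee_rot: [-180.0, -0.0, 64.8]
force: [0.1, 0.5, -1.5]
gripper_width: 38.2
```

{"name": "drive_tool", "arguments": {"series": [[1,[0,0,1],[0,0,0]],[1,[0,0,2],[0,0,0]],[1,[0,0,3],[0,0,0]],[1,[0,0,3],[0,0,0]],[1,[0,0,3],[0,0,0]]]}}

```text
time_s: 10.55
ee_pos: [524.3, 248.9, 128.9]
ee_rot: [-180.0, -0.0, 64.8]
force: [0.8, -1.5, -2.1]
gripper_width: 38.2
```

{"name": "drive_tool", "arguments": {"series": [[1,[0,0,1],[0,0,0]],[1,[0,0,2],[0,0,0]],[1,[0,0,3],[0,0,0]],[1,[0,0,3],[0,0,0]],[1,[0,0,3],[0,0,0]]]}}

```text
time_s: 11.05
ee_pos: [524.3, 248.8, 125.9]
ee_rot: [-180.0, 0.0, 64.8]
force: [-0.0, -0.8, -1.9]
gripper_width: 38.2
```

{"name": "drive_tool", "arguments": {"series": [[1,[0,0,1],[0,0,0]],[1,[0,0,2],[0,0,0]],[1,[0,0,3],[0,0,0]],[1,[0,0,3],[0,0,0]],[1,[0,0,3],[0,0,0]]]}}

```text
time_s: 11.55
ee_pos: [524.5, 248.8, 123.2]
ee_rot: [180.0, -0.0, 64.8]
force: [-0.4, 0.1, 1.5]
gripper_width: 38.1
```

{"name": "drive_tool", "arguments": {"series": [[1,[0,0,1],[0,0,0]],[1,[0,0,2],[0,0,0]],[1,[0,0,3],[0,0,0]],[1,[0,0,3],[0,0,0]],[1,[0,0,3],[0,0,0]]]}}

```text
time_s: 12.05
ee_pos: [524.4, 248.9, 120.0]
ee_rot: [180.0, -0.0, 64.8]
force: [0.3, -1.1, 2.6]
gripper_width: 38.6
```

{"name": "drive_tool", "arguments": {"series": [[1,[0,0,1],[0,0,0]],[1,[0,0,2],[0,0,0]],[1,[0,0,3],[0,0,0]],[1,[0,0,3],[0,0,0]],[1,[0,0,3],[0,0,0]]]}}

```text
time_s: 12.55
ee_pos: [524.0, 248.8, 116.5]
ee_rot: [-180.0, 0.0, 64.8]
force: [-0.5, -1.1, 0.9]
gripper_width: 38.4
```

{"name": "drive_tool", "arguments": {"series": [[1,[0,0,1],[0,0,0]],[1,[0,0,2],[0,0,0]],[1,[0,0,3],[0,0,0]],[1,[0,0,4],[0,0,0]],[1,[0,0,4],[0,0,0]]]}}

```text
time_s: 13.05
ee_pos: [524.1, 248.8, 112.6]
ee_rot: [-180.0, 0.0, 64.8]
force: [-0.4, -0.2, -1.1]
gripper_width: 38.1
```

{"name": "drive_tool", "arguments": {"series": [[1,[0,0,1],[0,0,0]],[1,[0,0,2],[0,0,0]],[1,[0,0,3],[0,0,0]],[1,[0,0,4],[0,0,0]],[1,[0,0,4],[0,0,0]]]}}

```text
time_s: 13.55
ee_pos: [524.2, 248.8, 108.7]
ee_rot: [-180.0, 0.0, 64.8]
force: [-0.8, -2.4, -0.6]
gripper_width: 38.4
```

{"name": "drive_tool", "arguments": {"series": [[1,[0,0,1],[0,0,0]],[1,[0,0,2],[0,0,0]],[1,[0,0,3],[0,0,0]],[1,[0,0,4],[0,0,0]],[1,[0,0,4],[0,0,0]]]}}

```text
time_s: 14.05
ee_pos: [524.2, 248.8, 104.7]
ee_rot: [-180.0, 0.0, 64.8]
force: [0.2, -1.8, 0.7]
gripper_width: 38.5
```

{"name": "drive_tool", "arguments": {"series": [[1,[0,0,1],[0,0,0]],[1,[0,0,2],[0,0,0]],[1,[0,0,3],[0,0,0]],[1,[0,0,4],[0,0,0]],[1,[0,0,4],[0,0,0]]]}}

```text
time_s: 14.55
ee_pos: [524.3, 248.8, 100.8]
ee_rot: [-180.0, 0.0, 64.8]
force: [-0.8, -1.7, -0.2]
gripper_width: 38.2
```

{"name": "drive_tool", "arguments": {"series": [[1,[0,0,1],[0,0,0]],[1,[0,0,2],[0,0,0]],[1,[0,0,2.5],[0,0,0]],[1,[0,0,3],[0,0,0]],[1,[0,0,3],[0,0,0]]]}}

```text
time_s: 15.05
ee_pos: [524.2, 248.9, 97.8]
ee_rot: [-180.0, 0.0, 64.8]
force: [-1.3, -1.5, 0.3]
gripper_width: 38.5
```

{"name": "drive_tool", "arguments": {"series": [[1,[0,0,0.5],[0,0,0]],[1,[0,0,1],[0,0,0]],[1,[0,0,1.5],[0,0,0]],[1,[0,0,1.5],[0,0,0]],[1,[0,0,1.5],[0,0,0]]]}}

```text
time_s: 15.55
ee_pos: [524.3, 248.9, 96.4]
ee_rot: [-180.0, 0.0, 64.8]
force: [-1.1, -2.1, 0.8]
gripper_width: 38.4
```

{"name": "drive_tool", "arguments": {"series": [[1,[0,0,0.5],[0,0,0]],[1,[0,0,1],[0,0,0]],[1,[0,0,1],[0,0,0]],[1,[0,0,1],[0,0,0]],[1,[0,0,1],[0,0,0]]]}}

```text
time_s: 16.05
ee_pos: [524.3, 248.9, 95.4]
ee_rot: [-180.0, -0.0, 64.8]
force: [-1.7, -1.4, 0.9]
gripper_width: 38.4
```

{"name": "drive_tool", "arguments": {"series": [[1,[0,0,0.5],[0,0,0]],[1,[0,0,0.5],[0,0,0]],[1,[0,0,0.5],[0,0,0]],[1,[0,0,0.5],[0,0,0]],[1,[0,0,0.5],[0,0,0]]]}}

```text
time_s: 16.55
ee_pos: [524.3, 248.9, 95.1]
ee_rot: [180.0, -0.0, 64.8]
force: [-1.8, -3.3, 3.5]
gripper_width: 38.5
```

```bash
python3 look.py side i_s 230 170 340 310
```

```text
4 16.6 [524.32745534 248.8646771   95.07581352] [ 1.79996170e+02 -7.76021366e-03  6.48021660e+01] [-1.76431446 -2.00813271  2.42114982] [-0.54087604  0.42290298 -0.05054093] 38.285245140436395
```

View pics/i_s.png

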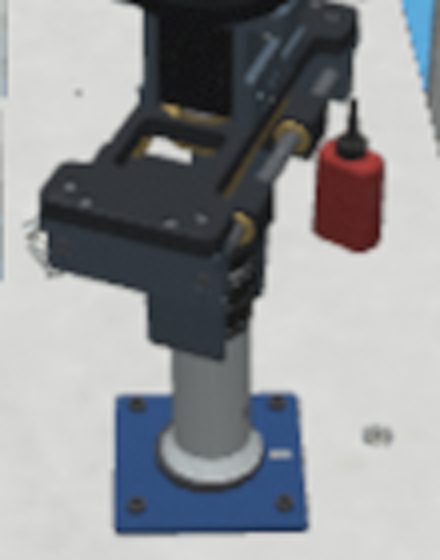

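The side crop shows the flare down on the collar at (210,455), with the hole at the tube's right edge. The force is starting to rise at the expected height, so I'll nudge once more to confirm it is seated.

{"name": "drive_tool", "arguments": {"series": [[1,[0,0,0.3],[0,0,0]],[1,[0,0,0.3],[0,0,0]],[1,[0,0,0.3],[0,0,0]],[1,[0,0,0.3],[0,0,0]],[1,[0,0,0.3],[0,0,0]]]}}

```text
time_s: 17.1
ee_pos: [524.4, 248.9, 95.0]
ee_rot: [180.0, -0.0, 64.8]
force: [-2.6, -3.5, 5.0]
gripper_width: 38.1
```

{"name": "drive_tool", "arguments": {"series": [[1,[0,0,0.3],[0,0,0]],[1,[0,0,0.3],[0,0,0]],[1,[0,0,0.3],[0,0,0]],[1,[0,0,0.3],[0,0,0]],[1,[0,0,0.3],[0,0,0]]]}}

```text
time_s: 17.6
ee_pos: [524.5, 248.9, 95.0]
ee_rot: [180.0, -0.0, 64.8]
force: [-2.1, -3.1, 6.4]
gripper_width: 38.3
```

Seated: z holds at 95.0 while the force grows. I'll now twist counter-clockwise gently and watch the moment.

{"name": "drive_tool", "arguments": {"series": [[1,[-0.2,0,0],[0,0,-0.04]],[1,[-0.3,0,0],[0,0,-0.09]],[1,[-0.3,0,0],[0,0,-0.14]],[1,[-0.3,0,0],[0,0,-0.19]],[1,[-0.3,0,0],[0,0,-0.24]]]}}

```text
time_s: 18.1
ee_pos: [524.8, 249.3, 94.9]
ee_rot: [179.9, -0.1, 78.6]
force: [-1.6, -1.1, 4.4]
gripper_width: 38.4
```

```bash
cat > st.py <<'E'
from h import *
from workcell import env
s=env.state();print(s["time_s"],*[np.round(s[k],2) for k in("ee_pos","ee_rot","force","torque","gripper_width")])
E
python3 st.py
```

```text
18.1 [524.79 249.3   94.91] [ 1.7992e+02 -1.2000e-01  7.8630e+01] [-1.57 -1.06  4.44] [-0.23  0.35 -0.15] 38.44
```

{"name": "drive_tool", "arguments": {"series": [[1,[0,0,0],[0,0,-0.03]],[1,[0,0,0],[0,0,-0.06]],[1,[0,0,0],[0,0,-0.09]],[1,[0,0,0],[0,0,-0.12]],[1,[0,0,0],[0,0,-0.15]]]}}

```text
time_s: 18.6
ee_pos: [524.9, 249.2, 94.9]
ee_rot: [179.9, -0.1, 87.2]
force: [-1.5, -1.4, 4.4]
gripper_width: 38.4
```

```bash
python3 st.py
```

```text
18.6 [524.92 249.19  94.87] [ 1.7989e+02 -9.0000e-02  8.7190e+01] [-1.47 -1.41  4.41] [-0.21  0.18 -0.07] 38.44
```

{"name": "drive_tool", "arguments": {"series": [[1,[0,0,0],[0,0,-0.02]],[1,[0,0,0],[0,0,-0.04]],[1,[0,0,0],[0,0,-0.06]],[1,[0,0,0],[0,0,-0.08]],[1,[0,0,0],[0,0,-0.1]]]}}

```text
time_s: 19.1
ee_pos: [525.0, 249.2, 94.9]
ee_rot: [179.9, -0.1, 92.9]
force: [-2.0, -1.3, 5.5]
gripper_width: 38.4
```

```bash
python3 st.py
```

```text
19.1 [525.01 249.16  94.89] [ 1.7988e+02 -8.0000e-02  9.2910e+01] [-1.96 -1.32  5.46] [-0.18  0.14 -0.05] 38.42
```

{"name": "drive_tool", "arguments": {"series": [[1,[0,0,0],[0,0,-0.02]],[1,[0,0,0],[0,0,-0.04]],[1,[0,0,0],[0,0,-0.05]],[1,[0,0,0],[0,0,-0.06]],[1,[0,0,0],[0,0,-0.07]]]}}

```text
time_s: 19.6
ee_pos: [525.2, 249.0, 94.9]
ee_rot: [179.9, -0.0, 96.9]
force: [-0.8, -2.1, 5.9]
gripper_width: 38.1
```

```bash
python3 st.py
```

```text
19.6 [525.18 248.98  94.9 ] [ 1.7985e+02 -5.0000e-02  9.6910e+01] [-0.77 -2.13  5.91] [-0.28  0.08 -0.1 ] 38.12
```

{"name": "drive_tool", "arguments": {"series": [[1,[0,0,0],[0,0,-0.01]],[1,[0,0,0],[0,0,-0.02]],[1,[0,0,0],[0,0,-0.03]],[1,[0,0,0],[0,0,-0.04]],[1,[0,0,0],[0,0,-0.05]]]}}

```text
time_s: 20.1
ee_pos: [525.0, 249.2, 94.9]
ee_rot: [179.9, -0.1, 99.8]
force: [-0.4, -0.4, 6.1]
gripper_width: 38.2
```

```bash
python3 st.py
```

```text
20.1 [525.03 249.22  94.86] [ 1.7987e+02 -6.0000e-02  9.9770e+01] [-0.45 -0.41  6.1 ] [-0.09  0.02 -0.05] 38.2
```

{"name": "drive_tool", "arguments": {"series": [[1,[0,0,0],[0,0,-0.01]],[1,[0,0,0],[0,0,-0.02]],[1,[0,0,0],[0,0,-0.03]],[1,[0,0,0],[0,0,-0.04]],[1,[0,0,0],[0,0,-0.04]]]}}

```text
time_s: 20.6
ee_pos: [524.9, 249.3, 94.8]
ee_rot: [179.9, -0.1, 102.0]
force: [-1.0, -1.3, 5.1]
gripper_width: 38.5
```

```bash
python3 st.py
```

```text
20.6 [524.87 249.32  94.85] [ 1.7988e+02 -8.0000e-02  1.0204e+02] [-0.99 -1.34  5.13] [ 0.02  0.12 -0.05] 38.47
```

{"name": "drive_tool", "arguments": {"series": [[1,[0,0,0],[0,0,-0.01]],[1,[0,0,0],[0,0,-0.02]],[1,[0,0,0],[0,0,-0.03]],[1,[0,0,0],[0,0,-0.04]],[1,[0,0,0],[0,0,-0.04]]]}}

```text
time_s: 21.1
ee_pos: [524.7, 249.4, 94.8]
ee_rot: [179.9, -0.1, 104.3]
force: [-1.8, -1.3, 5.2]
gripper_width: 38.2
```

```bash
python3 st.py
```

```text
21.1 [524.71 249.4   94.83] [ 1.7989e+02 -8.0000e-02  1.0432e+02] [-1.78 -1.28  5.19] [ 0.07  0.25 -0.1 ] 38.22
```

{"name": "drive_tool", "arguments": {"series": [[1,[0,0,0],[0,0,-0.01]],[1,[0,0,0],[0,0,-0.02]],[1,[0,0,0],[0,0,-0.03]],[1,[0,0,0],[0,0,-0.04]],[1,[0,0,0],[0,0,-0.04]]]}}

```text
time_s: 21.6
ee_pos: [524.5, 249.5, 94.8]
ee_rot: [179.9, -0.1, 106.6]
force: [-1.7, 1.1, 5.3]
gripper_width: 38.3
```

```bash
python3 st.py
```

```text
21.6 [524.55 249.48  94.82] [ 1.7991e+02 -1.0000e-01  1.0660e+02] [-1.71  1.06  5.31] [ 0.1   0.27 -0.1 ] 38.33
```

{"name": "drive_tool", "arguments": {"series": [[1,[0,0,0],[0,0,-0.01]],[1,[0,0,0],[0,0,-0.02]],[1,[0,0,0],[0,0,-0.03]],[1,[0,0,0],[0,0,-0.04]],[1,[0,0,0],[0,0,-0.04]]]}}

```text
time_s: 22.1
ee_pos: [524.3, 249.6, 94.8]
ee_rot: [179.9, -0.1, 108.9]
force: [-2.7, 0.7, 6.6]
gripper_width: 38.0
```

```bash
python3 st.py; python3 look.py side j_s 230 170 340 310
```

```text
22.1 [524.31 249.62  94.8 ] [ 1.7993e+02 -1.2000e-01  1.0887e+02] [-2.68  0.73  6.58] [ 0.3   0.36 -0.19] 38.03
4 22.15 [524.29531346 249.61480324  94.78070059] [ 1.79927528e+02 -1.15501020e-01  1.08868298e+02] [-1.87909418  0.30733191  4.91371444] [ 0.24771527  0.36554741 -0.21143721] 38.29054954915605
```

View pics/j_s.png

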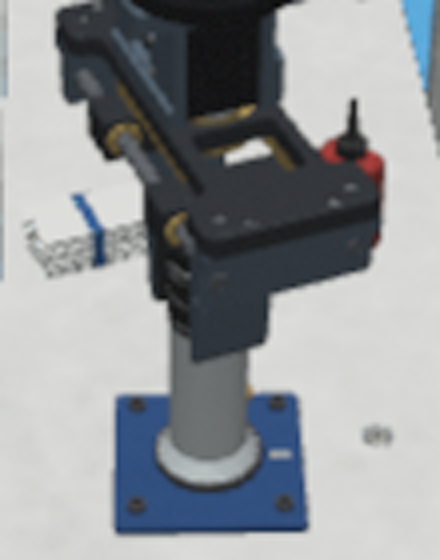

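The side crop now shows the brass button at (249,392), poking past the tube's right edge. The moment is rising too, which fits one stop of the lock. I'll back off and feel for the other stop.

{"name": "drive_tool", "arguments": {"series": [[1,[0,0,0],[0,0,0.03]],[1,[0,0,0],[0,0,0.06]],[1,[0,0,0],[0,0,0.09]],[1,[0,0,0],[0,0,0.12]],[1,[0,0,0],[0,0,0.12]]]}}

```text
time_s: 22.65
ee_pos: [524.8, 249.6, 94.9]
ee_rot: [179.9, -0.1, 102.0]
force: [-1.0, 0.5, 5.1]
gripper_width: 38.6
```

```bash
python3 st.py
```

```text
22.65 [524.83 249.62  94.86] [ 1.7987e+02 -1.0000e-01  1.0203e+02] [-1.03  0.53  5.14] [0.21 0.16 0.07] 38.61
```

{"name": "drive_tool", "arguments": {"series": [[1,[0,0,0],[0,0,0.02]],[1,[0,0,0],[0,0,0.04]],[1,[0,0,0],[0,0,0.06]],[1,[0,0,0],[0,0,0.06]],[1,[0,0,0],[0,0,0.06]]]}}

```text
time_s: 23.15
ee_pos: [525.1, 249.1, 94.9]
ee_rot: [179.9, -0.1, 98.6]
force: [0.2, -1.0, 5.0]
gripper_width: 38.1
```

```bash
python3 st.py
```

```text
23.15 [525.1  249.13  94.86] [ 1.7986e+02 -5.0000e-02  9.8640e+01] [ 0.2  -1.    5.02] [-0.09  0.05  0.15] 38.05
```

{"name": "drive_tool", "arguments": {"series": [[1,[0,0,0],[0,0,0.01]],[1,[0,0,0],[0,0,0.02]],[1,[0,0,0],[0,0,0.03]],[1,[0,0,0],[0,0,0.03]],[1,[0,0,0],[0,0,0.03]]]}}

```text
time_s: 23.65
ee_pos: [525.2, 248.9, 94.9]
ee_rot: [179.8, -0.0, 96.9]
force: [0.1, -1.2, 6.2]
gripper_width: 38.6
```

```bash
python3 st.py
```

```text
23.65 [525.23 248.87  94.9 ] [ 1.7985e+02 -3.0000e-02  9.6940e+01] [ 0.05 -1.17  6.22] [-0.18 -0.06  0.18] 38.57
```

Both stops are felt, at about 97° and 108°. I'll centre at about 102°, ease off the down load and release.

{"name": "drive_tool", "arguments": {"series": [[1,[0,0,0],[0,0,-0.03]],[1,[0,0,0],[0,0,-0.06]],[1,[0,0,-0.3],[0,0,-0.09]],[1,[0,0,-0.6],[0,0,-0.09]],[1,[0,0,-0.6],[0,0,-0.09]]]}}

```text
time_s: 24.15
ee_pos: [524.4, 249.0, 94.9]
ee_rot: [180.0, -0.0, 102.0]
force: [-0.2, 0.5, 3.1]
gripper_width: 38.0
```

```bash
python3 st.py
```

```text
24.15 [524.43 249.04  94.91] [ 1.7996e+02 -4.0000e-02  1.0202e+02] [-0.16  0.47  3.15] [ 0.24 -0.06  0.02] 38.03
```

{"name": "drive_tool", "arguments": {"series": [[0.55,[0,0,0],[0,0,0]],[0.5,[0,0,0],[0,0,0]],[0.4,[0,0,0],[0,0,0]],[0.2,[0,0,0],[0,0,0]],[0,[0,0,0],[0,0,0]]]}}

```text
time_s: 24.65
ee_pos: [524.1, 248.5, 94.8]
ee_rot: [-180.0, -0.0, 102.0]
force: [0.9, 0.7, -0.0]
gripper_width: 66.8
```

{"name": "drive_tool", "arguments": {"series": [[0,[0,0,0],[0,0,0]],[0,[0,0,0],[0,0,0]],[0,[0,0,0],[0,0,0]],[0,[0,0,0],[0,0,0]],[0,[0,0,0],[0,0,0]]]}}

```text
time_s: 25.15
ee_pos: [524.2, 248.6, 95.0]
ee_rot: [180.0, -0.0, 102.0]
force: [0.5, 0.1, -0.0]
gripper_width: 91.2
```

```bash
python3 st.py; python3 look.py side k_s 230 170 340 310
```

```text
25.15 [524.2  248.6   95.02] [ 1.7999e+02 -1.0000e-02  1.0204e+02] [ 0.53  0.1  -0.  ] [ 0.05 -0.01  0.  ] 91.22
4 25.2 [524.2032955  248.62756302  94.98776082] [ 1.79992463e+02 -6.51736405e-03  1.02042273e+02] [ 0.17593585 -0.38814643 -0.96278863] [ 0.05600021 -0.03123987 -0.02199608] 90.99937390865658
```

View pics/k_s.png

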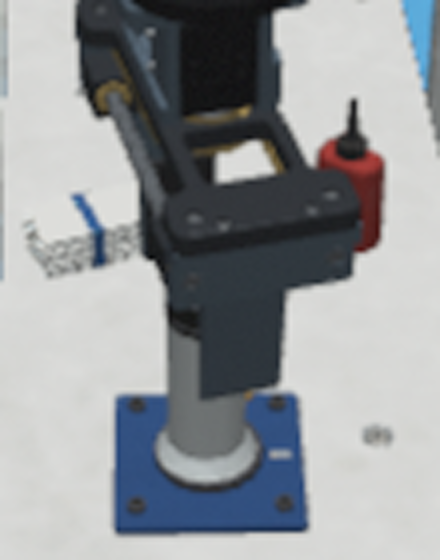

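The side crop shows the open jaws beside the standing post, with brass still visible at (249,393). I'll retreat straight up, then aside.

{"name": "drive_tool", "arguments": {"series": [[0,[0,0,-10],[0,0,0]],[0,[0,0,-30],[0,0,0]],[0,[0,0,-60],[0,0,0]],[0,[0,0,-90],[0,0,0]],[0,[0,0,-120],[0,0,0]]]}}

```text
time_s: 25.7
ee_pos: [524.1, 248.6, 217.0]
ee_rot: [180.0, -0.0, 102.0]
force: [1.0, 0.1, -0.2]
gripper_width: 91.2
```

{"name": "drive_tool", "arguments": {"series": [[0,[-30,0,0],[0,0,0]],[0,[-70,0,0],[0,0,0]],[0,[-110,0,0],[0,0,0]],[0,[-150,0,0],[0,0,0]],[0,[-190,0,0],[0,0,0]]]}}

```text
time_s: 26.2
ee_pos: [564.0, 61.3, 216.0]
ee_rot: [179.9, 0.0, 102.1]
force: [1.2, -0.8, -0.0]
gripper_width: 90.9
```

{"name": "drive_tool", "arguments": {"series": [[0,[-30,-10,0],[0,0,0]],[0,[-70,-20,0],[0,0,0]],[0,[-110,-30,0],[0,0,0]],[0,[-150,-40,0],[0,0,0]],[0,[-150,-40,0],[0,0,0]]]}}

```text
time_s: 26.7
ee_pos: [555.8, -96.7, 215.7]
ee_rot: [180.0, 0.1, 101.8]
force: [-0.4, 0.5, 0.1]
gripper_width: 91.0
```

```bash
python3 st.py; python3 look.py side l_s 230 170 340 310; python3 look.py top l_t 205 165 280 235;python3 look.py top l_all 0 0 560 420
```

```text
26.7 [555.82 -96.68 215.74] [1.7997e+02 1.3000e-01 1.0175e+02] [-0.44  0.51  0.15] [0.11 0.03 0.01] 91.04
4 26.75 [555.91219724 -94.27737232 215.61686056] [1.79951943e+02 9.84139169e-03 1.01816874e+02] [0.50471571 0.43813341 0.25539103] [ 0.03460304 -0.00781887 -0.02824654] 90.88070647976518
8 26.8 [555.97131155 -92.79653839 215.5056494 ] [ 1.79954005e+02 -2.92697164e-02  1.01919217e+02] [0.70460085 0.28153016 0.20993064] [0.07952933 0.05598473 0.00939246] 91.24871772142372
1 26.85 [556.05351072 -91.8885293  215.41969461] [ 1.79956044e+02 -3.35951094e-02  1.02015944e+02] [-0.50005878 -0.07699634 -1.01588132] [ 0.01609449 -0.00930203 -0.03020715] 90.93349043351378
```

View pics/l_s.png

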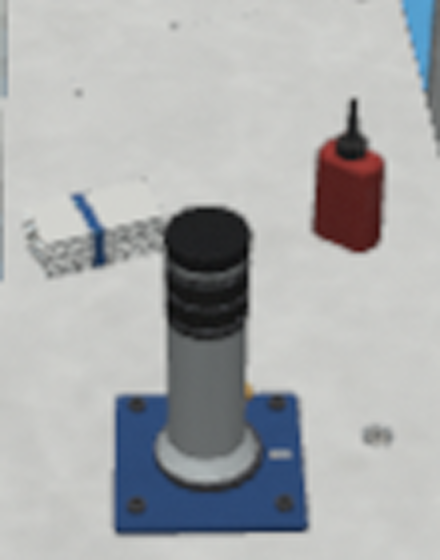

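View pics/l_t.png

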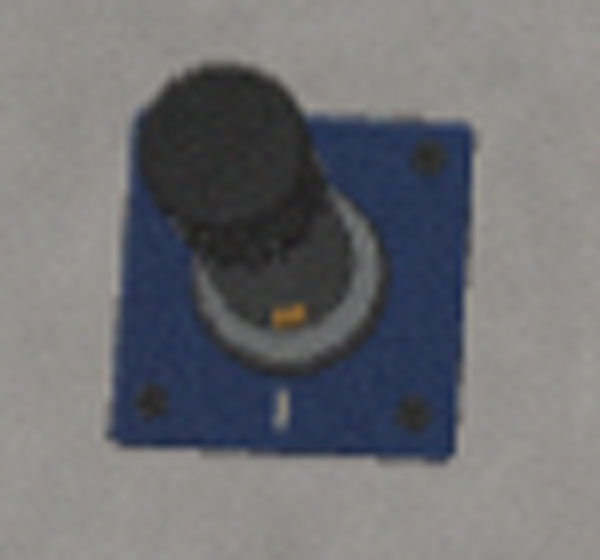

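View pics/l_all.png

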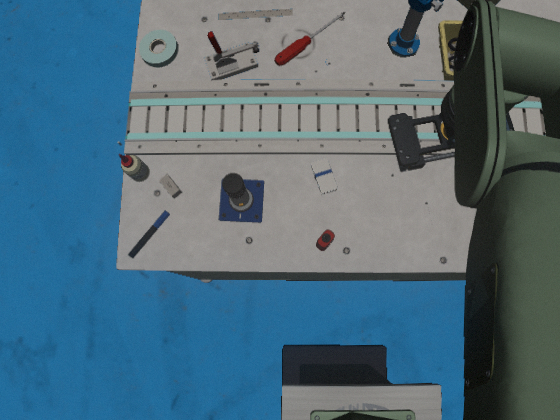

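The brass button shows through the hole in both views: (289,316) in the top crop and (249,390) in the side crop. The post stands seated on the collar, and the cards (323,177), bottle (326,240) and block (171,187) are where they started. The arm is still settling slightly, so I'll wait one call and then hand in.

{"name": "drive_tool", "arguments": {"series": [[0,[0,0,0],[0,0,0]],[0,[0,0,0],[0,0,0]],[0,[0,0,0],[0,0,0]],[0,[0,0,0],[0,0,0]],[0,[0,0,0],[0,0,0]]]}}

```text
time_s: 27.35
ee_pos: [556.0, -91.9, 214.9]
ee_rot: [180.0, -0.0, 102.1]
force: [-0.5, 0.2, 0.1]
gripper_width: 91.5
```

```bash
python3 -c "
from workcell import env
print(env.job_done())"
```

```text
the job is handed in; nothing more can be done
None
```

The post is fitted on the foot, locked and released, and I handed the job in at about 27 s of the 67 s allowed.

- **Fitting:** I gripped the post by its band and lowered it over the stub and past the button with the hole turned about 40° away. It came to rest on the collar: the height stopped at 95.0 mm while the upward force rose to about 6 N. The highest force I saw was under 7 N.
- **Locking:** I twisted the post counter-clockwise and felt a resisting moment of about 0.2 N m on each side, at gripper yaws of about 97° and 108°. No single clear click showed in the force readings. I then centred it at about 102° and let go.
- **Last checks:** After retreating, both the top and side pictures show the brass button standing out through the hole and the post upright on the collar. The top picture shows the cards, bottle and block where they started. The gripper is open, clear of everything and reads no contact force.
- **Weak spots:** The wrist camera was blocked by the gripper, and the top camera by the arm during the fit, so neither helped there. The two fixed cameras disagreed by 2 to 4 mm on the foot's position, so I relied on feel for the final alignment.

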